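# Discard a used test cassette from a drop cup

### The job

The clear drop cup holds a used dark test cassette. Pick the cup up by the black grip on its cap, hold it over the yellow waste pot and lower it until the pot's rim pushes the orange release tab up, so that the bottom swings open and the cassette falls into the yellow pot; do not let the bottom open anywhere else. Then lift the cup out and stand it upright on the worktop again, empty and with its bottom closed.

Things in the scene. Friction and masses are not known exactly. Their poses are not given: they have to be found in the camera images.
- drop_cup: Clear upright barrel, 60 mm wide, 0.15 kg, white cap (63 mm wide, top 63 mm above the cup's underside). Black grip block on the cap, centred on the cup's axis, 63 to 108 mm above the underside, 22 mm thick along the cup's x, 34 mm wide along its y: pinch it across the 22 mm. Origin: centre of the underside, z up. Starts upright on the worktop, tab (-x side) roughly towards the robot.
- tab_foot (a point): Orange release tab of the cup, a flat foot 26 mm wide, 4 mm thick, from the barrel out to 73 mm from the cup's axis on its -x side. This point: middle of the foot's underside, 52 mm from the axis, 6 mm above the cup's underside when let go. Pushed up to 18 mm relative to the cup (spring, 2 to 3 N) it opens the bottom; it springs back.
- pot_yellow: Yellow waste pot, fixed: 115 mm tall, rim 104 mm outer, 96 mm inner diameter, foot 92 mm, floor 5 mm. Origin: centre of underside, z up. With the cup upright over it (any yaw, up to 15 mm off centre) the tab meets the rim when the cup's underside is 6 mm below the rim and is fully up at 24 mm. Blue and grey pots of this shape stand beside it, in any order: not to be used.
- cassette: Used test cassette: dark grey flat block with a light label, 40 x 26 x 11 mm, 15 g, lying loose in the drop cup on its hinged bottom. Origin: centre of its underside, z up when it lies flat.
- cup_flap (a joint): White hinged bottom of the cup: 0 shut, 1.35 rad fully open. Turns about its edge on the cup's +x side; the free edge swings down to 50 mm below the cup's underside. Linked to the orange tab, 0.075 rad per mm the tab is pushed up; springs shut when the tab is let go.

How it is judged:
By the outcome, as a careful person would: the job done as asked, in the order asked, and still so for the second after the job is handed in, with the robot touching nothing.
It also fails if it takes over 56 s, if anything falls off the work surface, if the arm or the gripper's body presses on something with over 40 N, if the wrist force passes 120 N, or if a joint passes its speed limit or range.

### The arm

A 7-joint arm with a two-finger parallel gripper is mounted at the origin on a cart in front of the work surface, level with it; the furniture and walls round the work are solid. World frame = base frame: x ahead of the robot, y to its left, z up, the work surface at z = 0. Lengths are in mm, angles in rad, forces in N, time in s.
With the tool pointing down it reaches from about 400 to 925 mm from the base axis. Payload 5.6 kg.
Tool frame: the origin (TCP) lies at the very end of the fingers, on their centre line; the grasp point (between the pads) lies 19 mm behind it; z points along the fingers, y is the direction in which the jaws open and shut (so a half turn about z gives the same grasp; the last joint's range is limited). The gripper opens to 85 mm and grips with 20 to 120 N. Pads are 22 mm wide; open, the fingers measure 114 mm over their backs; the gripper's body (76 mm by 85 mm) begins 54 mm behind the grasp point. The pads swing forward as they close: fully open they stand 13 mm farther back than shut.
Start: joints at [-1.152, 0.468, -0.012, 1.603, 0.006, 1.071, -0.056], TCP at [289.653, 581.901, 231.29] pointing down, gripper open.
Joint ranges: [-2.53, 2.53], [-0.31, 2.02], [-1.57, 1.55], [0.28, 2.44], [-1.29, 4.43], [0.15, 1.84], [-2.92, 2.92]. Speed limits (rad/s): [2.57, 2.57, 3.14, 3.14, 3.14, 3.14, 3.14].

### API

Orientations are given as a rotation vector (axis times angle).
In Python, from rig import manip, fingers, vision, finish_job gives the robot as it stands. Calls block until the motion is done:
- manip.movep(position, orientation): joint-space move of the TCP to a pose.
- manip.move_straight(position, rotation=None, feed=150, f_stop=None): straight line of the TCP; rotation=None keeps the orientation; feed is the mean speed in mm/s. With f_stop (N) it stops when the force on the tool has changed by that much, and returns True; else False.
- manip.move_j(angles): joint-space move.
- fingers.gripper_to(opening): finger opening in mm; the grip force is fixed at half the most; returns when the fingers have stopped.
- manip.pause(seconds).
- manip.ik(position, orientation): joint angles nearest the present ones, or None.
- manip.get_state(): the state.
- vision.snapshot(name): name is "side" or "top"; returns a dict with "img" (480x640x3 uint8, red, green, blue), "fx", "fy", "cx", "cy" (pixels), "k1" (the pictures are not rectified: a ray, as slopes to the right and down, at radius r is drawn at 1 + k1 r^2 times it, then the intrinsics apply), "eye" and "rotation" of the camera in the world. Camera axes: x right, y down, z forward; pixel columns grow to the right and rows downward; lengths in mm; the calibration is good to about 2 mm. A picture is of the moment at which its call begins. There is no depth.
A pose or a line that the arm cannot do raises manip.PlanningError and nothing moves.
- finish_job(): hands the job in, once; it reports no verdict.
The state is a dict: "clock": time; "joints": joint angles; "qd": joint speeds; "effort": joint torques, N m; "eef_pos": TCP position; "tool_rot": TCP orientation; "wrist_force": force on the tool from outside, world axes, zero at the start; "ft_torque": the same for the moment, N m; "finger_gap": finger opening in mm.
Only numpy, scipy, OpenCV 4.12 (cv2) and the standard library are available. Lean on these libraries where they do the work, as an engineer would, in place of code of your own. Each camera call takes 0.05 s, during which the arm holds its last target. There are 200 camera calls.

## Working session

There is one attempt and no reset: what is moved stays moved. The work goes in short steps, each a Python script; the robot and the scene stay as the last script left them, time stands still between calls to the robot, and variables do not carry over. Pictures are saved under pics/ and viewed, about 8 in all and at most 12, crops included, and the job is handed in when it is done.

```bash
mkdir -p pics; ls; python3 - <<'E'
from rig import manip, fingers, vision
import cv2,numpy as np
for n in("side","top"):
    s=vision.snapshot(n); cv2.imwrite(f"pics/{n}0.png",s["img"][:,:,::-1])
    print(n,{k:(np.round(v,4).tolist() if k!="img" else 0) for k,v in s.items()})
st=manip.get_state();print(st)
E
```

```text
pics
side {'img': 0, 'fx': 570.0776, 'fy': 570.0776, 'cx': 324.682, 'cy': 243.2103, 'k1': -0.149, 'eye': [40.7637, -752.0342, 387.3177], 'rotation': [-1.8781, 0.5005, -0.3257]}
top {'img': 0, 'fx': 571.1968, 'fy': 571.1968, 'cx': 324.5962, 'cy': 237.3062, 'k1': 0.0004, 'eye': [347.5903, 35.1071, 1144.0579], 'rotation': [-2.1622, 2.1654, -0.102]}
{'clock': 0.1, 'joints': array([-1.15198231,  0.46826288, -0.01156454,  1.60360999,  0.00598833,
        1.07140579, -0.05627865]), 'qd': array([-0.00071392, -0.00173142,  0.00178363, -0.00261002,  0.00131545,
        0.00217966,  0.00093495]), 'effort': array([ 1.18394000e-03, -5.33522308e+01,  2.15202570e-02, -2.51961440e+01,
        1.14709488e-02,  4.36217379e-03,  1.01218686e-05]), 'eef_pos': array([289.45957921, 581.38475336, 230.41811416]), 'tool_rot': array([-7.19054197e-01, -3.05793374e+00,  2.56363891e-03]), 'wrist_force': array([ 0.34623316,  0.08020535, -0.63335708]), 'ft_torque': array([-0.01774913, -0.03908006,  0.02430405]), 'finger_gap': 85.28477298723544}
```

View pics/side0.png

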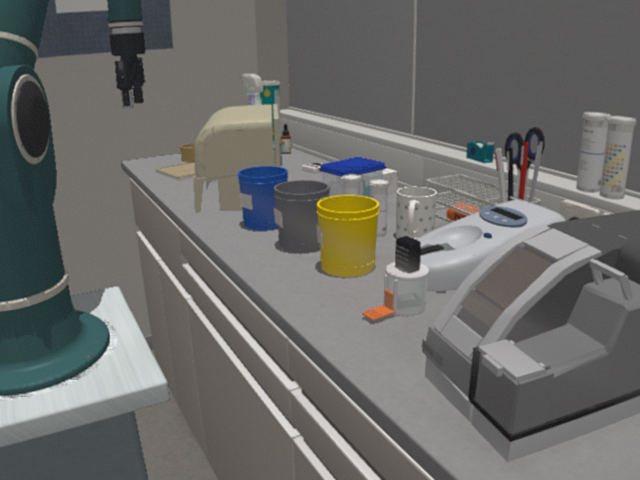

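View pics/top0.png

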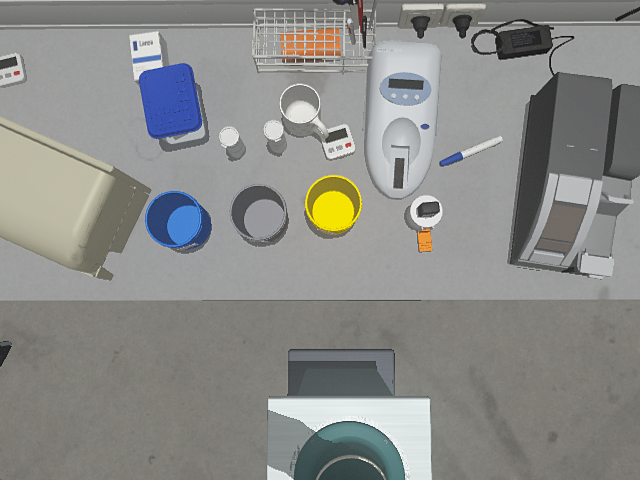

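The side view shows the cup at about (407,285), with its tab at (380,312) and grip at (408,252), and the yellow pot at (348,235). In the top view the cup is at (426,212), with its tab at (425,240) below it (towards the robot). The yellow pot is at (333,205), grey at (259,213) and blue at (178,221).

```bash
cat > h.py <<'E'
import cv2,numpy as np
from scipy.optimize import least_squares
from scipy.spatial.transform import Rotation as R
from rig import manip, fingers, vision, finish_job
def rays(s,px):
    K=np.array([[s["fx"],0,s["cx"]],[0,s["fy"],s["cy"]],[0,0,1]])
    u=cv2.undistortPoints(np.float64(px).reshape(-1,1,2),K,np.array([s["k1"],0,0,0.]))[:,0]
    return np.c_[u,np.ones(len(u))]@R.from_rotvec(s["rotation"]).as_matrix().T
def plane(s,px,z):
    d=rays(s,px); e=np.array(s["eye"]); return (e+d*((z-e[2])/d[:,2])[:,None])[:,:2]
def mask(s,lo,hi,roi):
    h=cv2.cvtColor(s["img"],cv2.COLOR_RGB2HSV); m=cv2.inRange(h,lo,hi)
    k=np.zeros_like(m); x0,y0,x1,y1=roi; k[y0:y1,x0:x1]=255; return m&k
def big(m): return max(cv2.findContours(m,cv2.RETR_EXTERNAL,cv2.CHAIN_APPROX_NONE)[0],key=cv2.contourArea)[:,0]
def circ(p,r,eye,far=True):
    c=p.mean(0)
    for _ in range(5):
        d=c-eye[:2]; q=p[(p-c)@d>0] if far else p
        c=least_squares(lambda v:np.hypot(*(q-v).T)-r,c,loss="soft_l1").x
    rr=np.hypot(*(q-c).T); return c,rr.mean(),rr.std()
def tri(a,pa,b,pb):
    A=[];y=[]
    for s,p in((a,pa),(b,pb)):
        d=rays(s,[p])[0];d/=np.linalg.norm(d);P=np.eye(3)-np.outer(d,d);A.append(P);y.append(P@np.array(s["eye"]))
    return np.linalg.lstsq(np.vstack(A),np.hstack(y),rcond=None)[0]
E
python3 - <<'E'
from h import *
t=vision.snapshot("top"); s=vision.snapshot("side"); np.set_printoptions(precision=1,suppress=True)
Y=big(mask(t,(22,120,80),(34,255,255),(290,160,375,250)))
print("pot",circ(plane(t,Y,115),52,t["eye"]))
W=big(mask(t,(0,0,190),(180,50,255),(408,192,450,236)))
print("cap",circ(plane(t,cv2.convexHull(W)[:,0],63),31.5,t["eye"],False), circ(plane(t,W,63),31.5,t["eye"]))
O=big(mask(t,(5,150,80),(18,255,255),(405,215,450,265)))
r=cv2.minAreaRect(plane(t,O,10).astype(np.float32)); print("tab",r, plane(t,[O[O[:,1]>O[:,1].max()-3].mean(0)],10))
B=big(mask(t,(0,0,0),(180,255,75),(408,192,450,236)))
g=cv2.minAreaRect(plane(t,B,108).astype(np.float32));print("grip",g,B.mean(0),B.min(0),B.max(0))
Os=big(mask(s,(5,150,80),(18,255,255),(350,280,405,325)));print("side tab",Os.min(0),Os.max(0))
Bs=big(mask(s,(0,0,0),(180,255,75),(390,230,425,272)));print("side grip",Bs.min(0),Bs.max(0))
rt=cv2.minAreaRect(B)
a=cv2.resize(t["img"][180:270,385:470],None,fx=6,fy=6)
b=cv2.resize(s["img"][230:330,350:440],None,fx=5.4,fy=5.4);b=b[:540,:480]
cv2.imwrite("pics/crop1.png",cv2.resize(np.hstack([a[:540],b])[:,:,::-1],(800,434)))
E
```

```text
pot (array([517.1,  29.3]), np.float64(51.76873594715221), np.float64(0.6356290512063181))
cap (array([ 509.9, -148.7]), np.float64(31.03968581850304), np.float64(0.9482776628706134)) (array([ 509.6, -147. ]), np.float64(31.242825386467114), np.float64(0.7786451192534013))
tab ((460.1010437011719, -152.67347717285156), (43.41984176635742, 25.294506072998047), 5.157067775726318) [[ 439.7 -154. ]]
grip ((507.7823486328125, -144.61416625976562), (23.476951599121094, 39.418914794921875), 8.073365211486816) [427.9 208.5] [418 202] [438 216]
side tab [363 306] [393 319]
side grip [396 236] [424 271]
```

View pics/crop1.png

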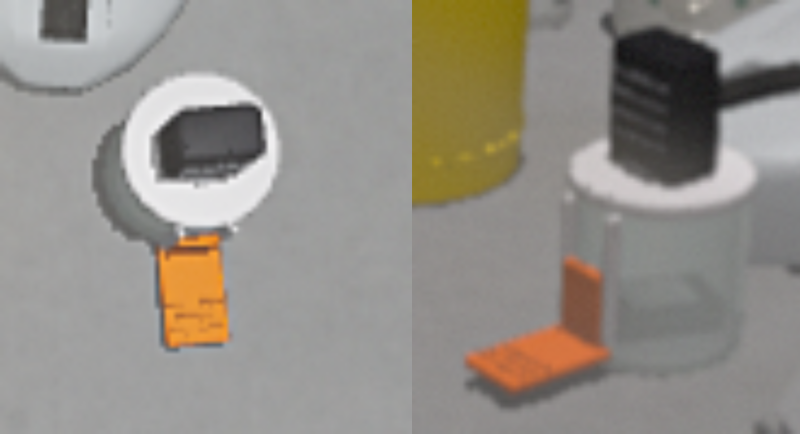

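The measurements agree. The cap circle puts the cup axis at about (510,-148), and the tab end is 70 mm from it (73 mm expected). The yaw is 5.1° and the pot is at (517,29) with a fitted radius of 51.8. The crop shows the grip, the tab and the cassette in the clear barrel. Next I'll approach and grasp.

```bash
cat >> h.py <<'E'
def down(yaw,half=False):
    a=yaw+(np.pi if half else 0); c,s=np.cos(a),np.sin(a)
    return R.from_matrix(np.array([[-s,c,0],[c,s,0],[0,0,-1.]]).T).as_rotvec()
CUP=np.array([510,-148.3]); YAW=np.radians(5.1); POT=np.array([517.1,29.3])
def shot(n,name,roi,f):
    x0,y0,x1,y1=roi; s=vision.snapshot(n); cv2.imwrite("pics/"+name,cv2.resize(s["img"][y0:y1,x0:x1,::-1],None,fx=f,fy=f)); return s
E
python3 - <<'E'
from h import *
np.set_printoptions(precision=3,suppress=True)
p=manip.get_state()["eef_pos"]
manip.move_straight([p[0],p[1],380],feed=250)
q=[manip.ik([*CUP,200],down(YAW,h)) for h in(0,1)]; print(q)
h=min((k for k in(0,1) if q[k] is not None),key=lambda k:abs(q[k][6]))
o=down(YAW,h); print("half",h)
manip.movep([*CUP,300],o); fingers.gripper_to(60)
manip.move_straight([*CUP,130],feed=150)
shot("top","pre_t.png",(360,150,500,270),4)
a=shot("top","x.png",(0,0,1,1),1); b=vision.snapshot("side")
cv2.imwrite("pics/pre.png",np.hstack([cv2.resize(a["img"][170:270,370:470],(400,400)),cv2.resize(b["img"][200:330,345:475],(400,400))])[:,:,::-1])
st=manip.get_state(); print(st["clock"],st["eef_pos"],st["wrist_force"],st["finger_gap"])
E
```

```text
[array([-0.482,  0.394,  0.881,  1.966, -0.373,  0.95 ,  0.671]), array([-0.742,  0.669,  1.357,  1.977, -0.737,  1.125, -2.121])]
half 0
5.4583 [ 510.556 -148.314  130.769] [ 0.653  0.097 -0.399] 60.087581888429945
```

View pics/pre.png

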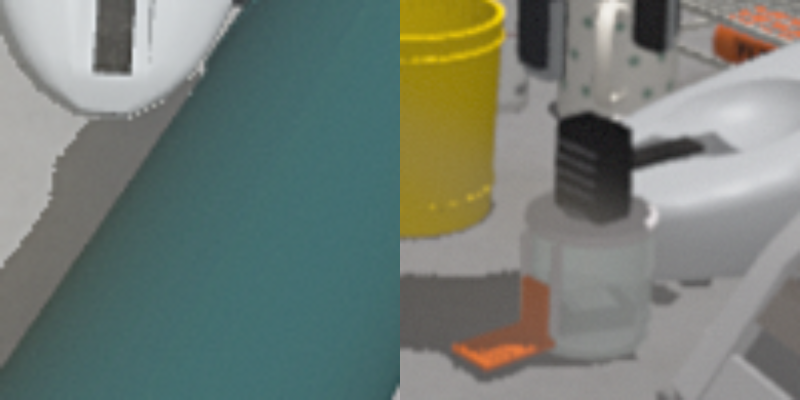

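The fingers straddle the grip evenly in the side view: finger backs at crop x≈540 and 657, grip centre ≈595. Next I'll descend, grip and lift.

```bash
python3 - <<'E'
from h import *
np.set_printoptions(precision=3,suppress=True)
f=lambda: (lambda st:print(round(st["clock"],2),st["eef_pos"],st["wrist_force"],round(st["finger_gap"],1)))(manip.get_state())
print(manip.move_straight([*CUP,70],feed=60,f_stop=10)); f()
fingers.gripper_to(10); f()
manip.move_straight([*CUP,100],feed=60); manip.pause(.2); f()
b=vision.snapshot("side"); cv2.imwrite("pics/lift.png",cv2.resize(b["img"][200:330,345:475],(500,500))[:,:,::-1])
E
```

```text
False
6.61 [ 510.279 -148.413   70.327] [-0.015 -1.022  0.059] 60.0
7.03 [ 510.122 -148.294   70.323] [-0.858 -0.122  3.265] 21.3
7.88 [ 509.744 -148.225   99.675] [-0.844  0.554 -2.063] 21.3
```

View pics/lift.png

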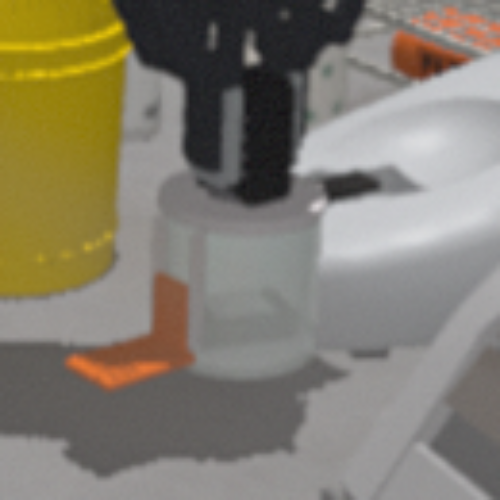

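Lifted upright and shut, with the tab down and the cassette inside. The gap is 21.3 mm and the force is about 2 N down, which matches the weight. Now over to the pot.

```bash
python3 - <<'E'
from h import *
np.set_printoptions(precision=3,suppress=True)
f=lambda: (lambda st:print(round(st["clock"],2),st["eef_pos"],st["wrist_force"],round(st["finger_gap"],1)))(manip.get_state())
manip.move_straight([*CUP,245],feed=120)
manip.move_straight([*POT,245],feed=100); manip.pause(.3); f()
b=vision.snapshot("side"); cv2.imwrite("pics/over.png",cv2.resize(b["img"][110:290,260:440],(540,540))[:,:,::-1])
E
```

```text
11.52 [517.12   29.13  244.998] [ 0.681 -0.687 -2.005] 21.5
```

View pics/over.png

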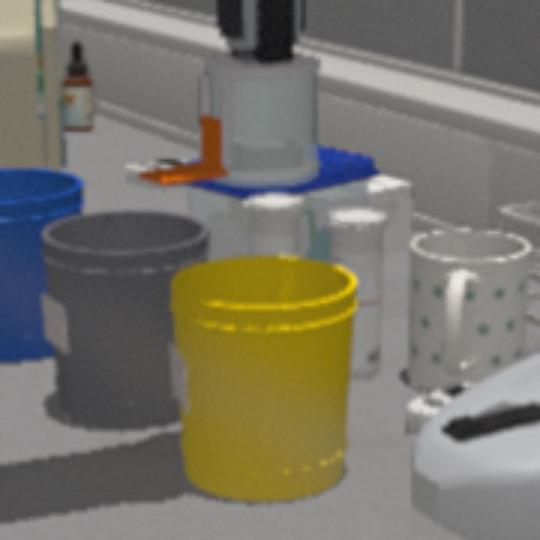

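The cup hangs upright over the yellow pot, with both the cup and rim axes at crop x≈265. Next I'll lower it while watching the force.

```bash
python3 - <<'E'
from h import *
np.set_printoptions(precision=2,suppress=True)
f=lambda: (lambda st:print(round(st["clock"],2),st["eef_pos"],st["wrist_force"],round(st["finger_gap"],1)))(manip.get_state())
print(manip.move_straight([*POT,184],feed=80,f_stop=8)); f()
for z in(176,170,165,162):
    print(z,manip.move_straight([*POT,z],feed=40,f_stop=8)); f()
manip.pause(.5); f()
b=vision.snapshot("side"); cv2.imwrite("pics/open.png",cv2.resize(b["img"][130:290,260:440],(720,640))[:600,:,::-1])
E
```

```text
False
12.47 [517.5   29.2  184.32] [ 0.01 -0.74 -1.46] 21.5
176 False
12.82 [517.39  29.42 176.16] [ 0.28 -0.06 -0.13] 21.4
170 False
13.12 [517.04  29.38 169.8 ] [ 1.04  0.11 -0.32] 21.3
165 False
13.4 [517.09  29.34 164.84] [0.34 0.88 0.6 ] 21.6
162 False
13.65 [517.08  29.31 161.9 ] [1.05 0.23 1.45] 21.4
14.15 [517.1   29.3  162.03] [1.01 0.61 0.6 ] 21.3
```

View pics/open.png

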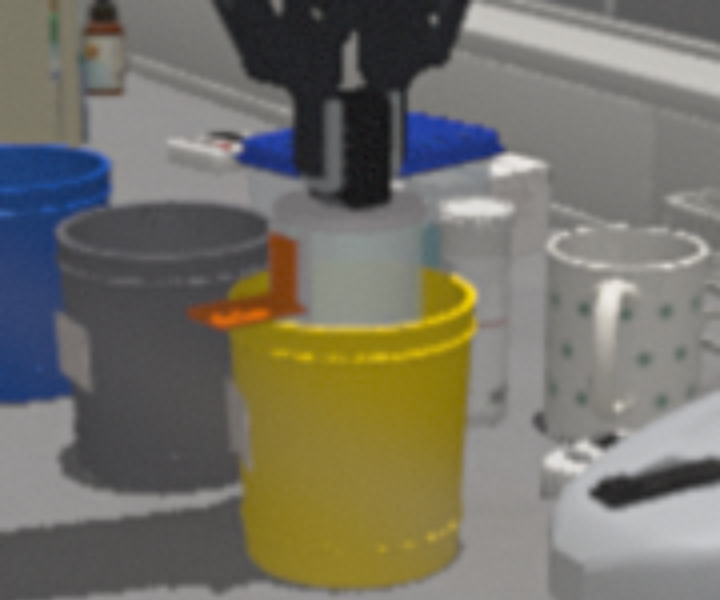

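The tab is resting on the rim and pushed up along the barrel, and the force changed by about 2.5 N, which is the spring. I'll go down the last mm or so to full travel, then lift out and look inside.

```bash
python3 - <<'E'
from h import *
np.set_printoptions(precision=2,suppress=True)
f=lambda: (lambda st:print(round(st["clock"],2),st["eef_pos"],st["wrist_force"],round(st["finger_gap"],1)))(manip.get_state())
print(manip.move_straight([*POT,160.5],feed=20,f_stop=7)); f(); manip.pause(1.0); f()
manip.move_straight([*POT,250],feed=60); manip.pause(.3); f()
b=vision.snapshot("side"); t0=cv2.resize(b["img"][110:260,285:405],(480,600))
manip.move_straight([*CUP,250],feed=150); manip.pause(.2)
t=vision.snapshot("top"); t1=cv2.resize(t["img"][165:245,290:333+43],(320,297))
b=vision.snapshot("side"); t2=cv2.resize(b["img"][150:225,360:440],(320,300))
im=np.zeros((600,800,3),np.uint8); im[:,:480]=t0; im[:297,480:]=t1; im[300:,480:]=t2
cv2.imwrite("pics/after.png",im[:,:,::-1]); f()
E
```

```text
False
14.45 [517.21  29.32 160.84] [-0.78  0.8   5.01] 21.5
15.45 [517.19  29.32 160.86] [-0.14  0.39  6.02] 21.5
17.39 [517.04  29.27 249.89] [-0.23 -0.25 -1.29] 21.0
19.07 [ 510.1  -147.82  250.  ] [-1.2   0.53 -2.27] 21.3
```

View pics/after.png

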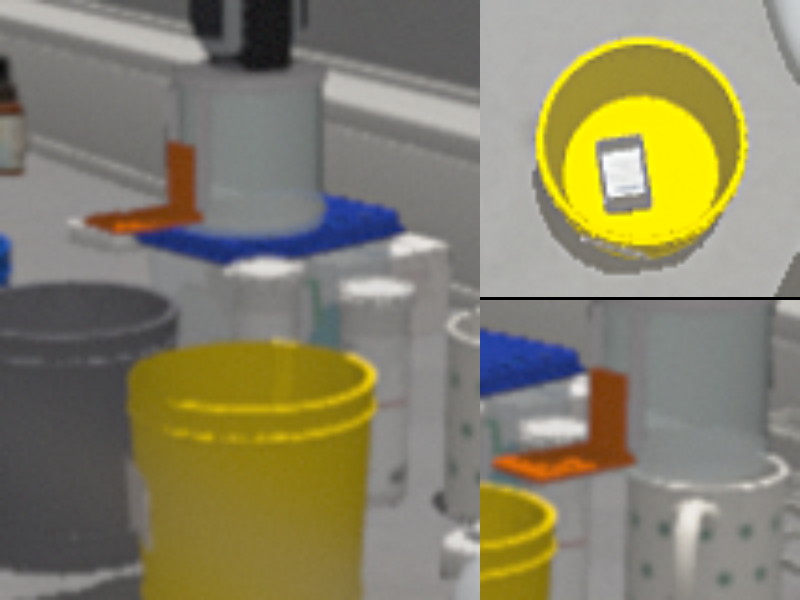

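The top view shows the cassette, label up, on the yellow pot's floor (crop (623,173)). The cup is empty, with its bottom shut and its tab down. Now I'll stand it where it started.

```bash
python3 - <<'E'
from h import *
np.set_printoptions(precision=2,suppress=True)
f=lambda: (lambda st:print(round(st["clock"],2),st["eef_pos"],st["wrist_force"],round(st["finger_gap"],1)))(manip.get_state())
manip.move_straight([*CUP,85],feed=120); manip.pause(.2); f()
print(manip.move_straight([*CUP,67.5],feed=15,f_stop=5)); f(); manip.pause(.3); f()
p=manip.get_state()["eef_pos"]
fingers.gripper_to(60); f()
manip.move_straight([*CUP,150],feed=60); manip.move_straight([*CUP,320],feed=200)
p=manip.get_state()["eef_pos"]; manip.movep([450,150,380],manip.get_state()["tool_rot"]); manip.pause(.5); f()
t=vision.snapshot("top"); b=vision.snapshot("side")
cv2.imwrite("pics/end.png",np.hstack([cv2.resize(t["img"][170:270,385:475],(360,400)),cv2.resize(b["img"][220:330,340:450],(400,400))])[:,:,::-1])
E
```

```text
20.8 [ 510.32 -148.22   85.44] [-0.07 -0.2  -2.29] 21.4
True
21.71 [ 509.85 -148.29   70.31] [-0.38  0.97  5.43] 21.8
22.01 [ 509.89 -148.31   70.33] [-1.25  0.04  6.09] 21.7
22.47 [ 509.01 -147.95   69.49] [-0.79  0.   -0.36] 59.9
26.64 [450.08 149.8  380.  ] [-0.39 -0.04  0.28] 60.1
```

View pics/end.png

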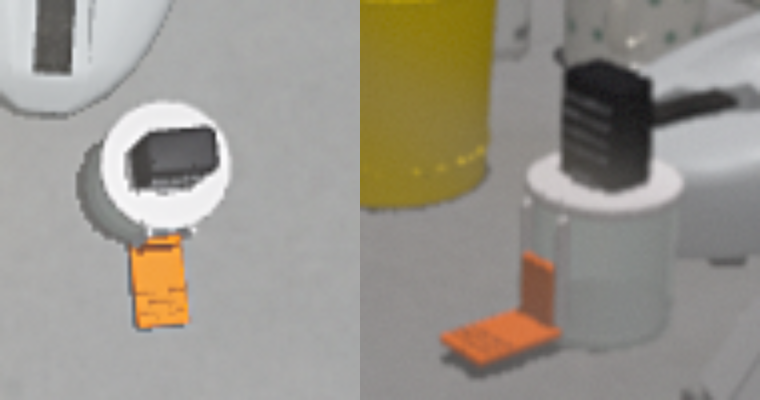

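The cup stands upright, empty and closed with its tab down, and the robot is clear of everything. Handing in.

```bash
python3 -c "
from rig import finish_job; print(finish_job())"
```

```text
the job is handed in; nothing more can be done
None
```

The cassette is in the yellow pot, and the cup is back where it started, upright, empty and with its bottom closed. I picked the cup up by its grip and lowered it onto the yellow pot's rim until the tab reached full travel. I then lifted it out and stood it on the worktop.

- **Cassette:** the top view shows it lying flat on the yellow pot's floor.
- **Cup:** the final pictures from both cameras show it standing with its tab down. The bottom was shut when I looked before lowering it onto the pot and after lifting it out.
- **Forces and time:** the largest tool force I read was about 6 N, and the clock stood at about 27 s when I handed in.
- **Unexpected:** at full travel the force rose to about 6 N, above the 2–3 N spring, so the tab probably reached its stop. The cup did not slip in the grip: it touched down at the same height it was picked up from, 70 mm.

No check failed or disagreed.

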